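# Flip the cover leaf over onto the slide tray

### The arm

A 6-joint arm with a two-finger parallel gripper is mounted at the origin on the work surface. World frame = base frame: x ahead of the robot, y to its left, z up, the work surface at z = 0. Lengths are in m, angles in degrees, forces in N, time in s.
With the tool pointing down it reaches from about 0.25 to 0.725 m from the base axis. Payload 9.7 kg.
Tool frame: the origin (TCP) lies between the finger pads; the fingertips stand 19 mm ahead of it and the grasp point (between the pads) is the TCP; z points along the fingers, y is the line along which they close (so a half turn about z gives the same grasp; the last joint's range is limited). The gripper opens to 85 mm and grips with 20 to 120 N. Pads are 22 mm wide; open, the fingers measure 114 mm over their backs; the gripper's body (76 mm by 85 mm) begins 54 mm behind the grasp point. The pads swing forward as they close: fully open they stand 13 mm farther back than shut.
Start: joints at [68.64, 4.979, 10.078, 95.1, 0, 90], TCP at [0.2, 0.512, 0.25] pointing down, gripper open.
Joint ranges: [-179.16, 179.16], [-48.56, 103.87], [-65.8, 70.77], [-126.05, 130.52], [-82.76, 87.17], [-180, 180]. Speed limits (degrees/s): [127.2, 127.2, 147.25, 180, 180, 180].

### API

Orientations are given as [roll, pitch, yaw] about the fixed x, y, z axes, in that order (R = Rz(yaw) Ry(pitch) Rx(roll)).
In Python, from workcell import telemetry, camera, calibration, workorder gives the robot as it stands.
- The arm moves only by the tool play_rows, never from a script. Its argument "increments" is a list of rows, each a list of 3 entries, a list of its own where there are three numbers: the shift along the tool's x, y, z in mm, then the turn, a rotation vector about the tool's x, y, z in degrees, then the closure, from 0 (fully open) to 1 (shut). In form: [[[x, y, z], [ax, ay, az], jaw], ...]. A call has 1 to 20 rows; each row is the pose to reach, as a shift and turn from the pose commanded when the call began, along the tool's axes at that moment; what a row does not reach only later rows make up. A row lasts 1/10 s, in which the tool goes at most 50 mm and 8.59 degrees, less where a joint would pass 70% of its speed; a pose out of reach is approached as far as the arm can. A call with a gripper value outside its range is refused whole. The fingers move at their own pace and stop on an object; "grip_force" is the grip in N (left out, the last holds). Time passes only in rows, so rows that repeat a pose let the fingers close. It gives the time, the measured TCP pose, the force, the opening and the grip force at its end, in the units of the state.
- telemetry.get_obs(): the state, without advancing time (a new reading comes with each control period).
- camera(name): name is "scene" or "top"; returns (picture, depth): 420x560x3 uint8, red, green, blue; 420x560 float32, m along the optical axis (not along the pixel's ray), 0 where there is no reading.
- calibration(name): a dict with "vertical_fov" (degrees; the focal length in pixels is half the picture's height over the tangent of half this angle, whatever the lens; pixels are square), "cx", "cy" (the principal point, pixels), "k1" (the pictures are not rectified: a ray, as slopes to the right and down, at radius r is drawn at 1 + k1 r^2 times it, then the intrinsics apply), "rvec" (rotation vector, rad) and "tvec" (3), from world to camera coordinates, as OpenCV has them. Camera axes: x right, y down, z forward; pixel columns grow to the right and rows downward; lengths in m; the calibration is good to about 2 mm. A picture is of the moment at which its call begins. calibration takes no time and is no camera call.
- workorder.job_done(): hands the job in; it is judged then, once.
The state is a dict: "time": time; "q": joint angles; "qd": joint speeds; "joint_efforts": joint torques, N m; "ee_pos": TCP position; "tcp_rot": TCP orientation; "wrist_force": force on the tool from outside, world axes, zero at the start; "torque": the same for the moment, N m; "opening": finger opening in m; "grasp_force": force on a finger pad.
Only numpy, scipy, OpenCV 4.12 (cv2) and the standard library are available. Lean on these libraries where they do the work, as an engineer would, in place of code of your own. Each camera call takes 0.05 s, during which the arm holds its last target. There are 200 camera calls.

### The job

Cover the slides: put a fingertip under the free edge of the blue slide tray's white cover leaf, push it up and over its hinge and down until it lies flat on the tray's rim, without slamming it. Only push: do not pinch the cover between the fingers, do not press hard, do not lift or shove the tray, and leave everything else on the bench where it stands. Finish with the robot clear of everything.

Things in the scene. Friction and masses are not known exactly. Their poses are not given: they have to be found in the camera images.
- cover (a joint): The cover's hinge angle (rad): 0 = folded out level, away from the tray; 1.571 = standing upright; 3.142 = lying flat on the tray's rim, which is the hinge's end stop. The hinge is stiff with friction (about 0.22 N m, no spring), so the cover stays at whatever angle it is left; at its free edge it takes about 2 to 4 N to move. It starts at 0.1 to 0.6.
- tray_spine (a point): Middle of the hinge axis (the spine), 50 mm above the bench, fixed on the tray. x runs along the spine, y points level from the spine across the tray (the side the cover must end on), z up. At joint 0 the cover reaches out to -y. At hinge angle a, the point of the cover at distance r from the spine is at y = -r cos a, z = +r sin a.
- cover_edge (a point): Middle of the cover's long free edge, 130 mm from the hinge axis. The cover is a plain white rigid plate, 140 mm along the spine, reaching from 12 to 130 mm from the hinge axis, 6 mm thick (3 mm to either side of the hinge axis's plane), about 0.2 kg, no handle. At the start its outer 79 mm overhang the bench freely.
- tray: Blue steel slide tray, loose on the bench, about 1.8 kg on rubber feet. Origin on the bench level straight below tray_spine, same axes. The box with its four glass slides lies at y = +12 to +125 mm, x = -80 to +80 mm, rim 46.5 mm high. On the -y side a 14 mm wide rest rail, 46.5 mm high, runs along y = -37 to -51 mm; a base plate 8 mm high reaches to y = -53 mm; beyond that there is bare bench under the cover.
- cover_under: The face of the cover that is turned down at the start (140 x 118 mm, the bigger of its two 3 mm layers) and up once the tray is covered; it forms the cover's outer edges. Origin on the hinge axis.
- cover_upper: The face of the cover that is turned up at the start (128 x 106 mm layer, set back 6 mm from the edges) and down once the tray is covered. Origin on the hinge axis.
- jar: Bystander: specimen jar of clear glass with white cap, 54 mm diameter, 88 mm tall, standing on the bench just beside one short end of the tray; origin: centre of its underside.
- beaker: Bystander: open glass beaker, 68 mm diameter, 85 mm tall, standing just beside the other short end of the tray; origin: centre of its underside.
- slide_box: Bystander: closed grey slide box 85 x 50 x 32 mm high; origin: centre of its underside.
- dish_bin: Bystander: open white bin 120 x 90 x 50 mm high; origin: centre of its underside.
- spatula: Bystander: steel spatula 170 mm long lying on the bench; origin: near its middle, underside.
- reagent: Bystander: amber reagent bottle, 68 mm diameter, 150 mm tall; origin: centre of its underside.
- weight: Bystander: steel calibration weight with a knob, 40 mm diameter, 46 mm tall; origin: centre of its underside.

How it is judged (in metres and radians):
On the way:
1. the cover is swung up past upright (value of joint cover above 1.65 rad).
At the end, for the whole second after the job is handed in: The cover lies flat on the tray's rim (hinge above 3.08 rad, its edge within about 8 mm of fully down), at rest; the tray stands flat on the bench within 15 mm of its start, and each bystander is within 30 mm of its own (value of joint cover above 3.08 rad and velocity of joint cover between -0.05 and 0.05 rad/s and distance of tray from where it was at the start of the episode below 0.015 m and angle between tray's own z axis and vertical below 0.03 rad and height (world z) of tray below 0.006 m and distance of each of jar, beaker, slide_box, dish_bin, spatula, reagent, weight from where it was at the start of the episode below 0.03 m); the robot touches nothing.
It fails at once if the cover is slammed down (faster than 3 rad/s in the last part of its swing) (value of joint cover above 2.4 rad and velocity of joint cover above 3 rad/s).
It fails at once if the cover is pinched: the fingers press on both of its faces at once (contact force between the fingers and cover_under above 1 N and contact force between the fingers and cover_upper above 1 N).
It fails at once if the cover is pressed with more than 40 N (contact force between any of the fingers, the arm and cover_under above 40 N or contact force between any of the fingers, the arm and cover_upper above 40 N).
It fails at once if the tray is lifted, tipped or shoved by more than 15 mm (height (world z) of tray above 0.01 m or angle between tray's own z axis and vertical above 0.12 rad or distance of tray from where it was at the start of the episode above 0.015 m).
It fails at once if a bystander is moved by more than 30 mm (distance of any of jar, beaker, slide_box, dish_bin, spatula, reagent, weight from where it was at the start of the episode above 0.03 m).
It also fails if it takes over 45 s, if anything falls off the work surface, if the arm or the gripper's body presses on something with over 40 N, if the wrist force passes 120 N, or if a joint passes its speed limit or range.

## Working session

There is one attempt and no reset: what is moved stays moved. The work goes in short steps, Python scripts to look and compute and a tool call to move; the robot and the scene stay as the last step left them, time stands still between calls to the robot, and variables do not carry over. Pictures are saved under pics/ and viewed, at most 10 in all, crops included, and the job is handed in when it is done.

Besides the shell and the picture viewer there is one more tool, called by a JSON object that holds its "op" and its "data". play_rows: Moves the arm, as the interface text tells. Its arguments: {"type":"object","properties":{"increments":{"type":"array"},"grip_force":{"type":"number"}},"required":["increments"]}

```bash
mkdir -p pics
cat > h.py <<'E'
import numpy as np, cv2
from workcell import telemetry, camera, calibration, workorder
def cam(name):
    c=calibration(name); f=210/np.tan(np.radians(c["vertical_fov"])/2)
    K=np.array([[f,0,c["cx"]],[0,f,c["cy"]],[0,0,1]]); R=cv2.Rodrigues(np.array(c["rvec"],float))[0]
    return K,np.array([c["k1"],0,0,0,0.]),R,np.array(c["tvec"],float).ravel()
def world(name,uv,depth):
    K,d,R,t=cam(name); uv=np.array(uv,float).reshape(-1,1,2)
    n=cv2.undistortPoints(uv,K,d).reshape(-1,2)
    z=np.array(depth).reshape(-1,1)
    return (np.c_[n,np.ones(len(n))]*z-t)@R
def cloud(name,D):
    v,u=np.mgrid[:420,:560]
    return world(name,np.c_[u.ravel(),v.ravel()],D.ravel()).reshape(420,560,3)
E
python3 - <<'E'
from h import *
for n in("scene","top"):
    p,d=camera(n); cv2.imwrite(f"pics/{n}0.png",p[:,:,::-1]); np.savez(f"{n}0.npz",p=p,d=d)
    K,k,R,t=cam(n); print(n,-R.T@t,R[2])
o=telemetry.get_obs();print(o)
E
```

```text
scene [1.32610307 0.5886715  0.78597576] [-0.63426589 -0.50090073 -0.58890173]
top [ 0.46668877 -0.04086693  1.50185154] [ 0.06826284  0.01911874 -0.99748416]
{'time': 0.1, 'q': array([ 6.86396394e+01,  5.00793658e+00,  1.00388864e+01,  9.50997428e+01,
       -1.03618304e-03,  8.99996213e+01]), 'qd': array([ 0.14155128, -0.11578815,  0.16988281, -0.05974526,  0.06190705,
        0.00349929]), 'joint_efforts': array([-2.59139279e-04, -5.21557510e+01,  4.65655768e+01,  1.59456069e-02,
       -3.38072175e-05,  1.69993410e-05]), 'ee_pos': array([0.20026501, 0.5120454 , 0.24965311]), 'tcp_rot': array([-1.79931207e+02,  1.03572765e-03,  1.58640019e+02]), 'wrist_force': array([ 0.01179104, -0.26624634,  0.5784476 ]), 'torque': array([ 0.03191544, -0.00176256,  0.00059423]), 'grasp_force': 0.0, 'opening': 0.08516809299278948}
```

View pics/scene0.png

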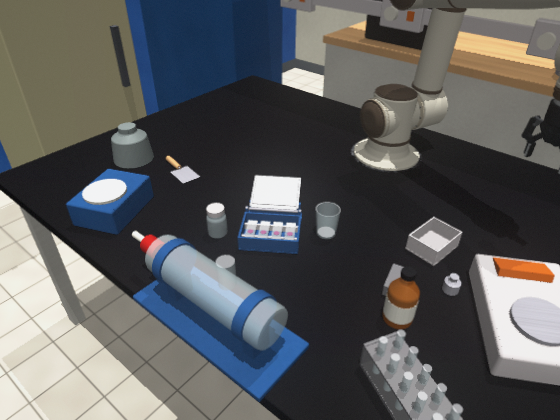

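View pics/top0.png

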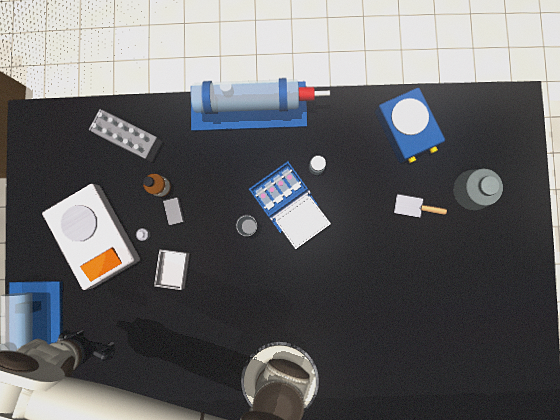

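The scene view shows the white cover at about (275,192) and the blue box at (270,230), with the jar at (216,220) and the beaker at (327,220). In the top view the cover is at (300,220), the box at (277,190), the jar at (318,164) and the beaker at (246,226).

Run:
```python
from h import *
for n,box in(("top",(240,150,340,255)),("scene",(230,165,310,260))):
    z=np.load(n+"0.npz");p=z["p"].astype(int);d=z["d"];P=cloud(n,d)
    u0,v0,u1,v1=box; m=np.zeros((420,560),bool);m[v0:v1,u0:u1]=1;m&=d>0
    w=m&(p.min(2)>170)
    if n=="top":
        uu=(np.mgrid[:420,:560][1]); vv=np.mgrid[:420,:560][0]; w&=(vv>192)&(uu>265)
    else:
        vv=np.mgrid[:420,:560][0]; w&=vv<207
    k,lab,st,_=cv2.connectedComponentsWithStats(w.astype(np.uint8)); i=1+np.argmax(st[1:,4]); w=lab==i
    w2=cv2.erode(w.astype(np.uint8),np.ones((3,3)))>0
    Q=P[w2]; c=np.median(Q,0); 
    for _ in range(3):
        U,S,V=np.linalg.svd(Q-Q.mean(0),full_matrices=False); nrm=V[2]*np.sign(V[2][2]); r=(Q-Q.mean(0))@nrm; Q=Q[abs(r)<.008]
    print(n,st[i],"c",Q.mean(0),"n",nrm,"tilt",np.degrees(np.arccos(nrm[2])),"az",np.degrees(np.arctan2(nrm[1],nrm[0])),"rms",r.std())
    # corners of cover mask
    ct=max(cv2.findContours(w.astype(np.uint8),0,1)[0],key=cv2.contourArea)
    b=cv2.minAreaRect(ct);print("px",cv2.boxPoints(b).round(1).tolist())
    K,k1,R,t=cam(n);
    ap=cv2.approxPolyDP(ct,4,True).reshape(-1,2);nn=cv2.undistortPoints(ap.astype(float).reshape(-1,1,2),K,k1).reshape(-1,2)
    rays=np.c_[nn,np.ones(len(nn))]@R; C=-R.T@t
    s=((Q.mean(0)-C)@nrm)/(rays@nrm); print(np.c_[ap,(C+rays*s[:,None]).round(4)])
    bl=m&(p[:,:,2]>1.5*p[:,:,0]+20)&(p[:,:,2]>60); B=P[bl]; B=B[(B[:,2]>.035)&(B[:,2]<.06)]
    print("rim",len(B),B.mean(0), cv2.minAreaRect((B[:,:2]*1000).astype(np.float32)))
    im=z["p"][v0-10:v1+10,u0-10:u1+10,::-1]; cv2.imwrite(f"pics/{n}c.png",cv2.resize(im,None,fx=5,fy=5,interpolation=2)[:600,:800])
```

```text
top [ 273  193   58   56 1654] c [ 0.52914607 -0.09061852  0.0709208 ] n [0.22206164 0.14968171 0.96347497] tilt 15.533300719222405 az 33.982127959873516 rms 0.002800596156766756
px [[272.29998779296875, 216.60000610351562], [307.5, 191.5], [330.29998779296875, 223.5], [295.1000061035156, 248.60000610351562]]
[[ 3.070e+02  1.930e+02  6.198e-01 -1.122e-01  5.340e-02]
 [ 2.730e+02  2.170e+02  5.442e-01  2.000e-03  5.310e-02]
 [ 2.950e+02  2.480e+02  4.413e-01 -6.630e-02  8.740e-02]
 [ 3.300e+02  2.230e+02  5.176e-01 -1.806e-01  8.760e-02]]
rim 283 [ 0.63424896 -0.02027644  0.04691358] ((613.7605590820312, -33.64283752441406), (174.82643127441406, 160.34646606445312), 34.093807220458984)
scene [ 250  175   51   32 1423] c [ 0.5309466  -0.08842316  0.06905738] n [0.21657381 0.14429996 0.96554301] tilt 15.08451270934647 az 33.6749398417817 rms 0.001965912985681426
px [[249.8000030517578, 205.89999389648438], [251.60000610351562, 174.6999969482422], [300.3999938964844, 177.60000610351562], [298.5, 208.8000030517578]]
[[ 2.550e+02  1.760e+02  5.243e-01 -1.743e-01  8.340e-02]
 [ 2.510e+02  2.060e+02  6.151e-01 -1.082e-01  5.310e-02]
 [ 2.980e+02  2.050e+02  5.292e-01 -4.800e-03  5.690e-02]
 [ 3.000e+02  1.780e+02  4.464e-01 -6.230e-02  8.410e-02]]
rim 574 [ 0.64245657 -0.01216177  0.04245959] ((615.0050048828125, -30.89959716796875), (181.36146545410156, 160.40469360351562), 33.85763168334961)
```

View pics/scenec.png

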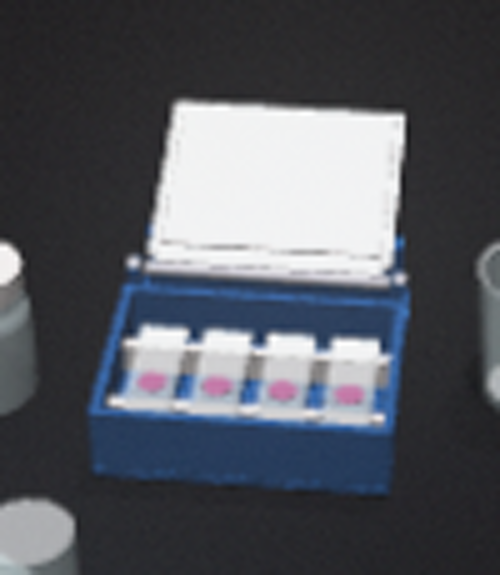

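View pics/topc.png

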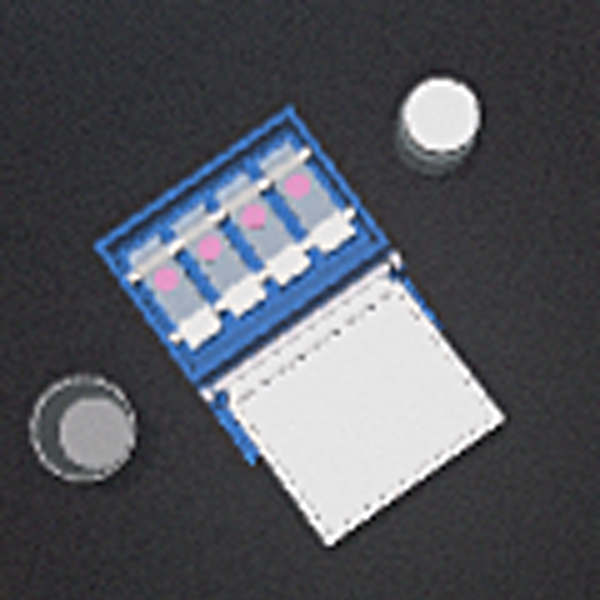

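The cover fit is consistent between the two cameras: tilt about 15.3° (0.267 rad), across-axis azimuth 33.9°, spine near (0.586, -0.051). The edge is about 84 mm high, as the geometry requires. The crops show the cover's outer edge from (330,545) to (505,415) in the top crop, with nothing on its free side.

Next is a planner that prints move increments.

```bash
cat > plan.py <<'E'
from h import *
from scipy.spatial.transform import Rotation as Ro
AZ=np.radians(33.9); S=np.array([.586,-.051,.050])
X=np.array([np.sin(AZ),-np.cos(AZ),0]);Y=np.array([np.cos(AZ),np.sin(AZ),0]);Z=np.array([0,0,1.])
TIP=.019; HW=.011
def pose(C,phi,x=0):   # C=(y,z) tray frame of tip's upper corner, z from the hinge; phi deg below level
    f=np.radians(phi); tz=np.cos(f)*Y-np.sin(f)*Z; u=np.sin(f)*Y+np.cos(f)*Z
    p=S+X*x+C[0]*Y+C[1]*Z-HW*u-TIP*tz
    return p,Ro.from_matrix(np.c_[np.cross(X,tz),X,tz])
def corner(a,phi,ins=.025):
    a=np.radians(a);f=np.radians(phi);d=np.array([-np.cos(a),np.sin(a)]);n=np.array([-np.sin(a),-np.cos(a)])
    tz=np.array([np.cos(f),-np.sin(f)])
    if a<f and phi<80: return .130*d+.003*n+ins*tz
    return (.130-ins)*d+.003*n
def inc(p,r,p0,r0):
    return (r0.inv().apply(p-p0)*1000).round(0).tolist(),np.degrees((r0.inv()*r).as_rotvec()).round(1).tolist()
def now():
    o=telemetry.get_obs(); return o["ee_pos"],Ro.from_euler("xyz",o["tcp_rot"],degrees=True)
E
python3 - <<'E'
from plan import *
# bystanders in tray frame
z=np.load("top0.npz");P=cloud("top",z["d"])
for n,(u,v) in dict(jar=(318,164),beaker=(246,226),reagent=(155,183)).items():
    q=P[v,u]-S; print(n,P[v,u].round(3),"tray",(q@X).round(3),(q@Y).round(3))
c=corner(15.3,45); p,r=pose(c+[-.12,.12],45); print("stage",p,inc(p,r,*now()))
p2,r2=pose(c+[-.06,-.02],45);print("low",p2); print(inc(p2,r2,p,r))
E
```

```text
jar [ 0.708 -0.149  0.092] tray 0.149 0.047
beaker [0.519 0.096 0.002] tray -0.159 0.027
reagent [0.66  0.372 0.119] tray -0.31 0.298
stage [ 0.37872965 -0.1902799   0.18938901] ([-422.0, -589.0, 61.0], [-48.5, 25.5, 117.1])
low [ 0.42853039 -0.15681519  0.04938901]
([-57.0, 0.0, 141.0], [0.0, 0.0, 0.0])
```

{"op": "play_rows", "data": {"increments": [[[-422,-589,0],[-48.5,25.5,117.1],1],[[-422,-589,0],[-48.5,25.5,117.1],1],[[-422,-589,0],[-48.5,25.5,117.1],1],[[-422,-589,0],[-48.5,25.5,117.1],1],[[-422,-589,0],[-48.5,25.5,117.1],1],[[-422,-589,0],[-48.5,25.5,117.1],1],[[-422,-589,0],[-48.5,25.5,117.1],1],[[-422,-589,0],[-48.5,25.5,117.1],1],[[-422,-589,0],[-48.5,25.5,117.1],1],[[-422,-589,0],[-48.5,25.5,117.1],1],[[-422,-589,0],[-48.5,25.5,117.1],1],[[-422,-589,0],[-48.5,25.5,117.1],1],[[-422,-589,0],[-48.5,25.5,117.1],1],[[-422,-589,0],[-48.5,25.5,117.1],1],[[-422,-589,0],[-48.5,25.5,117.1],1],[[-422,-589,0],[-48.5,25.5,117.1],1],[[-422,-589,0],[-48.5,25.5,117.1],1],[[-422,-589,0],[-48.5,25.5,117.1],1],[[-422,-589,0],[-48.5,25.5,117.1],1],[[-422,-589,0],[-48.5,25.5,117.1],1]]}}

```text
time: 2.1
ee_pos: [0.3788, -0.189, 0.2507]
tcp_rot: [180.0, -45.0, 34.1]
wrist_force: [0.4, 0.5, 0.7]
opening: 0.0003
grasp_force: 0.0
```

Run:
```python
from plan import *
o=telemetry.get_obs();print(o["time"],o["q"].round(1),o["ee_pos"],o["tcp_rot"],o["opening"])
c=corner(15.3,45); p,r=pose(c+[-.12,.12],45); print(p,inc(p,r,*now()))
p,d=camera("scene"); cv2.imwrite("pics/s1.png",cv2.resize(p[100:300,170:430,::-1],None,fx=3,fy=3,interpolation=2))
```

```text
2.1 [-52.9 -22.  -22.3  86.6  44.9  94.3] [ 0.3787734  -0.18904525  0.25069029] [179.95634674 -45.00983824  34.14507602] 0.0002972771026158345
[ 0.37872965 -0.1902799   0.18938901] ([-44.0, 1.0, 43.0], [-0.1, -0.0, 0.2])
```

View pics/s1.png

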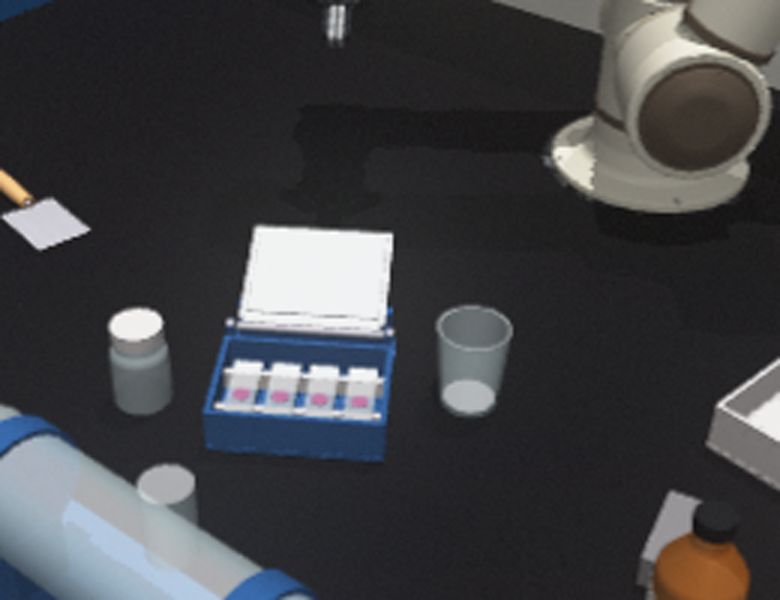

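The picture shows the closed fingertips end at crop (335,44), about pixel (282,114.5), with the cover and tray undisturbed. I'll check that against the tip model and work out the descent.

Run:
```python
from plan import *
p0,r0=now()
K,k,R,t=cam("scene")
for L in(.0,.019,.032):
    q=p0+r0.apply([0,0,L]); print(L,cv2.projectPoints(q.reshape(1,3),R,t,K,k)[0].ravel().round(1))
c=corner(15.3,45)
for off in([-.06,-.02],[0,-.02]):
    p,r=pose(c+off,45);print(p.round(3),inc(p,r,p0,r0))
```

```text
0.0 [282.1 108. ]
0.019 [281.6 113.9]
0.032 [281.3 118. ]
[ 0.429 -0.157  0.049] ([-101.0, 1.0, 184.0], [-0.1, -0.0, 0.2])
[ 0.478 -0.123  0.049] ([-58.0, 1.0, 227.0], [-0.1, -0.0, 0.2])
```

{"op": "play_rows", "data": {"increments": [[[-25,0,46],[0,0,0],1],[[-50,0,92],[0,0,0],1],[[-75,0,138],[0,0,0],1],[[-101,1,184],[0,0,0],1],[[-101,1,184],[0,0,0],1],[[-101,1,184],[0,0,0],1],[[-90,1,195],[0,0,0],1],[[-80,1,205],[0,0,0],1],[[-69,1,216],[0,0,0],1],[[-58,1,227],[0,0,0],1],[[-58,1,227],[0,0,0],1],[[-58,1,227],[0,0,0],1]]}}

```text
time: 3.35
ee_pos: [0.4791, -0.1245, 0.0512]
tcp_rot: [179.9, -45.1, 34.1]
wrist_force: [0.8, -0.3, 0.5]
opening: 0.0001
grasp_force: 0.0
```

Run:
```python
from plan import *
p0,r0=now(); o=telemetry.get_obs(); print(o["time"],o["q"].round(1),p0,o["tcp_rot"],o["wrist_force"])
p,d=camera("scene"); cv2.imwrite("pics/s2.png",cv2.resize(p[130:280,190:370,::-1],None,fx=4,fy=4,interpolation=2))
for a,phi in((15.3,45),(20,45),(25,45),(30,45),(35,45),(40,45),(45,45),(50,45),(55,46),(60,48),(65,50),(70,52),(75,54),(80,56),(85,58),(90,60)):
    p,r=pose(corner(a,phi),phi); print(a,inc(p,r,p0,r0))
```

```text
3.35 [-35.4 -19.4 -43.8  46.1  41.5 118. ] [ 0.47908288 -0.1245104   0.05119888] [179.87538194 -45.09041092  34.06660251] [ 0.81532645 -0.2787601   0.46452396]
15.3 ([13.0, -1.0, -13.0], [0.0, -0.1, 0.1])
20 ([22.0, -1.0, -18.0], [0.0, -0.1, 0.1])
25 ([33.0, -1.0, -22.0], [0.0, -0.1, 0.1])
30 ([43.0, -1.0, -26.0], [0.0, -0.1, 0.1])
35 ([54.0, -1.0, -29.0], [0.0, -0.1, 0.1])
40 ([66.0, -1.0, -31.0], [0.0, -0.1, 0.1])
45 ([77.0, -1.0, -31.0], [0.0, -0.1, 0.1])
50 ([86.0, -1.0, -31.0], [0.0, -0.1, 0.1])
55 ([96.0, -1.0, -30.0], [0.0, -1.1, 0.1])
60 ([105.0, -1.0, -29.0], [0.0, -3.1, 0.1])
65 ([115.0, -1.0, -27.0], [0.0, -5.1, 0.1])
70 ([124.0, -1.0, -24.0], [0.0, -7.1, 0.1])
75 ([133.0, -1.0, -20.0], [0.0, -9.1, 0.1])
80 ([142.0, -1.0, -16.0], [0.0, -11.1, 0.1])
85 ([150.0, -1.0, -11.0], [0.0, -13.1, 0.1])
90 ([157.0, -1.0, -5.0], [0.0, -15.1, 0.1])
```

View pics/s2.png

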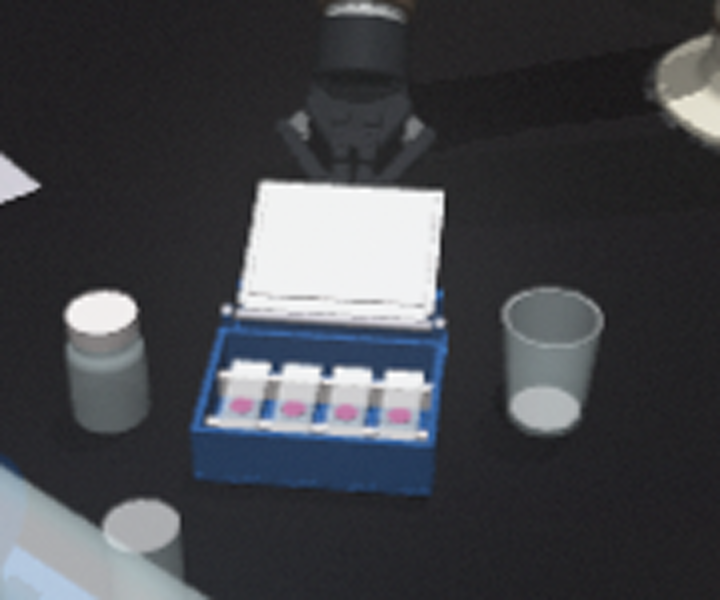

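The fingers vanish beneath the middle of the free edge at crop (352,180), and nothing has moved. Starting the lift.

{"op": "play_rows", "data": {"increments": [[[7,0,-7],[0,0,0],1],[[13,0,-13],[0,0,0],1],[[18,0,-16],[0,0,0],1],[[22,0,-18],[0,0,0],1],[[28,0,-20],[0,0,0],1],[[33,0,-22],[0,0,0],1],[[38,0,-24],[0,0,0],1],[[43,0,-26],[0,0,0],1],[[49,0,-28],[0,0,0],1],[[54,0,-29],[0,0,0],1],[[54,0,-29],[0,0,0],1]]}}

```text
time: 4.5
ee_pos: [0.4937, -0.1138, 0.1084]
tcp_rot: [-179.9, -45.1, 33.9]
wrist_force: [-0.4, -0.3, -0.0]
opening: 0.0003
grasp_force: 0.0
```

```bash
cat > chk.py <<'E'
from plan import *
import sys
o=telemetry.get_obs(); p0,r0=now(); print(o["time"],o["q"].round(1),p0.round(4),o["tcp_rot"].round(1),o["wrist_force"].round(1))
p,d=camera("scene"); P=cloud("scene",d); q=P-S; tx,ty,tz=q@X,q@Y,q@Z
m=(p.min(2)>150)&(d>0)&(abs(tx)<.085)&(abs(ty)<.14)&(np.hypot(ty,tz)<.145)&(np.hypot(ty,tz)>.03)&(tz>-.002)
k=m&(abs(tx)>.025)
an=np.degrees(np.arctan2(tz[k],-ty[k])); print("cover deg",len(an),np.median(an).round(1),np.percentile(an,[10,90]).round(1),"rmax",np.percentile(np.hypot(ty,tz)[k],98).round(3))
if len(sys.argv)>1: cv2.imwrite(sys.argv[1],cv2.resize(p[100:280,190:370,::-1],None,fx=3,fy=3,interpolation=2))
E
python3 chk.py
```

```text
4.5 [-33.  -21.9 -39.1  51.3  40.7 121.1] [ 0.4937 -0.1138  0.1084] [-179.9  -45.1   33.9] [-0.4 -0.3 -0. ]
cover deg 984 35.8 [33.1 38.6] rmax 0.129
```

The cover has followed to about 35°, as planned. Next, increments from here to about 95°.

Run:
```python
from plan import *
p0,r0=now()
for a,phi in((35,45),(40,45),(45,45),(50,45),(55,46),(60,48),(65,50),(70,52),(75,54),(80,56),(85,58),(90,60),(95,63)):
    p,r=pose(corner(a,phi),phi); print(a,inc(p,r,p0,r0))
```

```text
35 ([1.0, -1.0, -1.0], [-0.1, -0.1, 0.0])
40 ([13.0, -1.0, -3.0], [-0.1, -0.1, 0.0])
45 ([24.0, -1.0, -4.0], [-0.1, -0.1, 0.0])
50 ([33.0, -1.0, -4.0], [-0.1, -0.1, 0.0])
55 ([43.0, -1.0, -3.0], [-0.1, -1.1, 0.0])
60 ([52.0, -1.0, -1.0], [-0.1, -3.1, 0.0])
65 ([62.0, -1.0, 1.0], [-0.1, -5.1, 0.0])
70 ([71.0, -1.0, 4.0], [-0.1, -7.1, 0.0])
75 ([80.0, -1.0, 7.0], [-0.1, -9.1, 0.0])
80 ([88.0, -1.0, 12.0], [-0.1, -11.1, 0.0])
85 ([97.0, -1.0, 17.0], [-0.1, -13.1, 0.0])
90 ([104.0, -1.0, 23.0], [-0.1, -15.1, 0.0])
95 ([112.0, -1.0, 29.0], [-0.1, -18.1, 0.0])
```

{"op": "play_rows", "data": {"increments": [[[7,0,-2],[0,0,0],1],[[13,0,-3],[0,0,0],1],[[19,0,-4],[0,0,0],1],[[24,0,-4],[0,0,0],1],[[33,0,-4],[0,0,0],1],[[43,0,-3],[0,-1,0],1],[[52,0,-1],[0,-3,0],1],[[62,0,1],[0,-5,0],1],[[71,0,4],[0,-7,0],1],[[80,0,7],[0,-9,0],1],[[88,0,12],[0,-11,0],1],[[97,0,17],[0,-13,0],1],[[104,0,23],[0,-15,0],1],[[112,0,29],[0,-18,0],1],[[112,0,29],[0,-18,0],1]]}}

```text
time: 6.05
ee_pos: [0.5778, -0.0573, 0.1678]
tcp_rot: [180.0, -27.1, 34.0]
wrist_force: [0.0, 0.4, 0.3]
opening: 0.0002
grasp_force: 0.0
```

```bash
python3 chk.py
python3 - <<'E'
from plan import *
p0,r0=now()
for a,phi in((95,63),(100,66),(105,69),(110,72),(115,75),(120,78),(125,81),(130,84),(135,87),(140,90),(145,90),(150,90),(155,90),(160,90)):
    p,r=pose(corner(a,phi),phi); print(a,inc(p,r,p0,r0))
E
```

```text
6.05 [-14.7  -9.8 -17.4  63.8  20.  134.6] [ 0.5778 -0.0573  0.1678] [180.  -27.1  34. ] [0.  0.4 0.3]
cover deg 44 96.2 [95.1 97.5] rmax 0.13
95 ([-1.0, -0.0, -0.0], [-0.1, -0.1, 0.1])
100 ([7.0, -0.0, 4.0], [-0.1, -3.1, 0.1])
105 ([16.0, -0.0, 9.0], [-0.1, -6.1, 0.1])
110 ([23.0, -0.0, 15.0], [-0.1, -9.1, 0.1])
115 ([31.0, -0.0, 22.0], [-0.1, -12.1, 0.1])
120 ([37.0, -0.0, 29.0], [-0.1, -15.1, 0.1])
125 ([43.0, -0.0, 36.0], [-0.1, -18.1, 0.1])
130 ([48.0, -0.0, 44.0], [-0.1, -21.1, 0.1])
135 ([53.0, -0.0, 52.0], [-0.1, -24.1, 0.1])
140 ([57.0, -0.0, 61.0], [-0.1, -27.1, 0.1])
145 ([59.0, -0.0, 70.0], [-0.1, -27.1, 0.1])
150 ([60.0, -0.0, 79.0], [-0.1, -27.1, 0.1])
155 ([60.0, -0.0, 88.0], [-0.1, -27.1, 0.1])
160 ([60.0, -0.0, 97.0], [-0.1, -27.1, 0.1])
```

{"op": "play_rows", "data": {"increments": [[[7,0,4],[0,-3,0],1],[[16,0,9],[0,-6,0],1],[[23,0,15],[0,-9,0],1],[[31,0,22],[0,-12,0],1],[[37,0,29],[0,-15,0],1],[[43,0,36],[0,-18,0],1],[[48,0,44],[0,-21,0],1],[[53,0,52],[0,-24,0],1],[[57,0,61],[0,-27,0],1],[[59,0,70],[0,-27,0],1],[[60,0,79],[0,-27,0],1],[[60,0,88],[0,-27,0],1],[[60,0,97],[0,-27,0],1],[[60,0,97],[0,-27,0],1]]}}

```text
time: 7.5
ee_pos: [0.6563, -0.0041, 0.1058]
tcp_rot: [-179.9, 0.0, 33.9]
wrist_force: [-0.8, -0.3, -0.6]
opening: -0.0002
grasp_force: 0.0
```

```bash
python3 chk.py pics/s3.png
python3 - <<'E'
from plan import *
p0,r0=now()
for a,phi in((160,90),(165,90),(170,90),(175,90),(178,90),(180,90)):
    p,r=pose(corner(a,phi),phi); print(a,inc(p,r,p0,r0))
E
```

```text
7.5 [-4.000e-01  1.920e+01  1.080e+01  8.160e+01  1.000e-01  1.457e+02] [ 0.6563 -0.0041  0.1058] [-179.9    0.    33.9] [-0.8 -0.3 -0.6]
cover deg 231 159.6 [158.  160.4] rmax 0.131
160 ([2.0, -0.0, -1.0], [-0.1, -0.0, 0.0])
165 ([5.0, -0.0, 7.0], [-0.1, -0.0, 0.0])
170 ([7.0, -0.0, 16.0], [-0.1, -0.0, 0.0])
175 ([9.0, -0.0, 25.0], [-0.1, -0.0, 0.0])
178 ([9.0, -0.0, 31.0], [-0.1, -0.0, 0.0])
180 ([9.0, -0.0, 35.0], [-0.1, -0.0, 0.0])
```

View pics/s3.png

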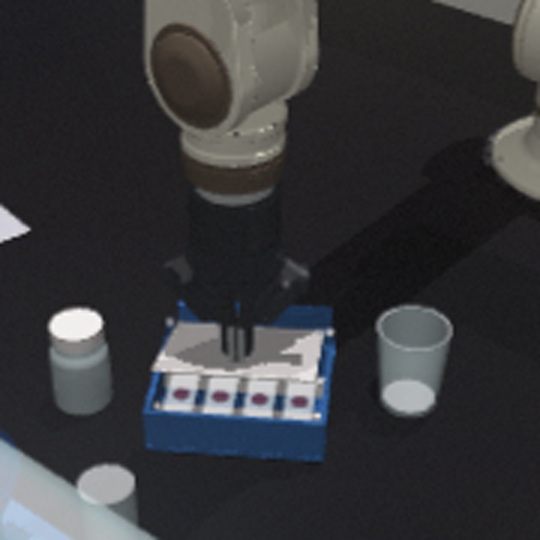

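The cover leans down at about 160°, with the fingertips on its outer face at crop (238,358). I'll lower it slowly to about 177° and check the force.

{"op": "play_rows", "data": {"increments": [[[3,0,4],[0,0,0],1],[[5,0,7],[0,0,0],1],[[6,0,12],[0,0,0],1],[[7,0,16],[0,0,0],1],[[8,0,20],[0,0,0],1],[[9,0,24],[0,0,0],1],[[9,0,27],[0,0,0],1],[[9,0,29],[0,0,0],1],[[9,0,29],[0,0,0],1]]}}

```text
time: 8.45
ee_pos: [0.6641, 0.001, 0.0778]
tcp_rot: [-179.9, -0.0, 33.9]
wrist_force: [-0.3, -0.2, -0.0]
opening: -0.0003
grasp_force: 0.0
```

```bash
python3 chk.py
```

```text
8.45 [1.000e-01 2.070e+01 9.500e+00 7.890e+01 1.000e-01 1.461e+02] [0.6641 0.001  0.0778] [-179.9   -0.    33.9] [-0.3 -0.2 -0. ]
cover deg 428 175.7 [174.  176.8] rmax 0.128
```

{"op": "play_rows", "data": {"increments": [[[0,0,1],[0,0,0],1],[[0,0,2],[0,0,0],1],[[0,0,3],[0,0,0],1],[[0,0,4],[0,0,0],1],[[0,0,4],[0,0,0],1]]}}

```text
time: 9.0
ee_pos: [0.6643, 0.001, 0.0741]
tcp_rot: [-179.9, -0.0, 33.9]
wrist_force: [-0.2, -0.3, 0.3]
opening: 0.0001
grasp_force: 0.1
```

```bash
python3 chk.py
```

```text
9.0 [1.000e-01 2.080e+01 9.200e+00 7.850e+01 1.000e-01 1.461e+02] [0.6643 0.001  0.0741] [-179.9   -0.    33.9] [-0.2 -0.3  0.3]
cover deg 440 177.7 [176.1 178.8] rmax 0.128
```

{"op": "play_rows", "data": {"increments": [[[0,0,0.5],[0,0,0],1],[[0,0,1],[0,0,0],1],[[0,0,1.5],[0,0,0],1],[[0,0,1.5],[0,0,0],1]]}}

```text
time: 9.45
ee_pos: [0.6643, 0.001, 0.0726]
tcp_rot: [-179.9, -0.0, 33.9]
wrist_force: [-0.4, 0.5, 0.6]
opening: 0.0002
grasp_force: 0.2
```

```bash
python3 chk.py
```

```text
9.45 [0.000e+00 2.080e+01 9.100e+00 7.830e+01 1.000e-01 1.461e+02] [0.6643 0.001  0.0726] [-179.9   -0.    33.9] [-0.4  0.5  0.6]
cover deg 448 178.5 [175.8 179.4] rmax 0.128
```

{"op": "play_rows", "data": {"increments": [[[0,0,0.5],[0,0,0],1],[[0,0,1],[0,0,0],1],[[0,0,1],[0,0,0],1]]}}

```text
time: 9.8
ee_pos: [0.6643, 0.001, 0.072]
tcp_rot: [-179.9, -0.1, 33.9]
wrist_force: [-0.6, 0.2, 5.1]
opening: -0.0002
grasp_force: 2.0
```

{"op": "play_rows", "data": {"increments": [[[0,0,0.4],[0,0,0],1],[[0,0,0.4],[0,0,0],1]]}}

```text
time: 10.0
ee_pos: [0.6643, 0.001, 0.072]
tcp_rot: [-179.9, -0.1, 33.9]
wrist_force: [-2.3, 0.5, 5.5]
opening: 0.0001
grasp_force: 3.3
```

The tip has stopped at the height for a flat cover (72 mm) and the force is rising, so the cover is on its stop. Retracting straight up.

{"op": "play_rows", "data": {"increments": [[[0,0,-3],[0,0,0],1],[[0,0,-15],[0,0,0],1],[[0,0,-50],[0,0,0],1],[[0,0,-95],[0,0,0],1],[[-40,0,-140],[0,0,0],1],[[-85,0,-160],[0,0,0],1],[[-130,0,-180],[0,0,0],1],[[-175,0,-200],[0,0,0],1],[[-220,0,-200],[0,0,0],1],[[-260,0,-200],[0,0,0],1],[[-260,0,-200],[0,0,0],1],[[-260,0,-200],[0,0,0],1]]}}

```text
time: 11.2
ee_pos: [0.4482, -0.1448, 0.2722]
tcp_rot: [180.0, -0.1, 33.8]
wrist_force: [0.4, 0.4, 0.7]
opening: 0.0002
grasp_force: 0.0
```

```bash
python3 chk.py pics/s4.png
python3 - <<'E'
from plan import *
p,d=camera("scene"); P=cloud("scene",d);q=P-S; tx,ty,tz=q@X,q@Y,q@Z
m=(p.min(2)>130)&(d>0)&(abs(tx)<.06)&(ty>.02)&(ty<.125)&(tz>-.02)
A=np.c_[ty[m],np.ones(m.sum())]; print(m.sum(),np.linalg.lstsq(A,tz[m],rcond=None)[0])
E
```

```text
11.2 [-1.800e+01 -5.300e+00  2.300e+00  9.750e+01  1.000e-01  1.282e+02] [ 0.4482 -0.1448  0.2722] [ 1.80e+02 -1.00e-01  3.38e+01] [0.4 0.4 0.7]
cover deg 765 178.5 [-178.4  179.5] rmax 0.127
1091 [2.89224553e-05 1.73851214e-03]
```

View pics/s4.png

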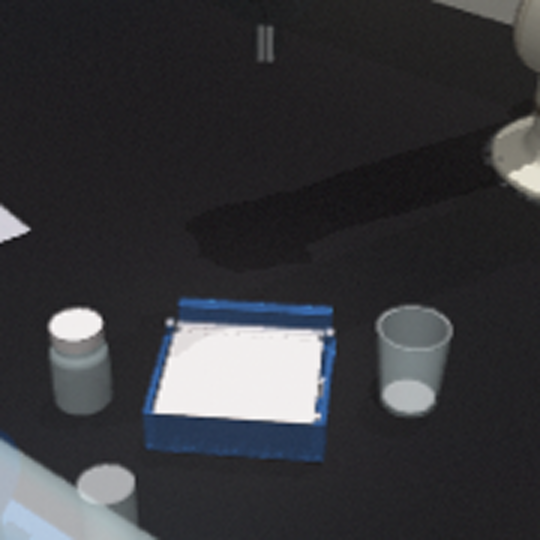

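The cover lies flat across the box at crop (245,370), with a fitted slope of about 0. The tray, jar and beaker are unmoved, and the robot is clear.

```bash
python3 -c "
from workcell import workorder
print(workorder.job_done())"
```

```text
the job is handed in; nothing more can be done
None
```

I pushed the cover over slowly until it lay flat on the tray's rim, backed the robot clear and handed the job in. The last picture shows the cover level and the tray, jar and beaker in place, but the hand-in returned no verdict.

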